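# Close the blotting manifold and hold it on its seal

### The job

Get the vacuum blotting manifold ready for the pump: take the steel vent plug out of the tube rack, push it fully home, upright, into the vent hole in the manifold base and let go of it. Then set the white well block on the base's two guide dowels, big hole on the big dowel, and press it down level against the rubber gasket until it sits flush on the metal base. Finish while still holding the block pressed down (the gasket lifts it again if you let go), and leave the vials and the other things on the bench alone.

Things in the scene. Friction and masses are not known exactly. Their poses are not given: they have to be found in the camera images.
- plug_grip (a point): vent plug: a steel pin standing upright in one end of the tube rack. Round knurled grip 14 mm in diameter, 40 mm tall, resting on the rack top; below it a 7 mm stem with a tapered nose, 23 mm long, hangs in the rack hole. 50 g. The point is the centre of the grip, 20 mm above its lower shoulder; z is along the plug, away from the stem
- plug_tip (a point): tip of the vent plug's stem, 43 mm below plug_grip
- rack: grey tube rack, 136 (x) x 50 (y) x 46 (z) mm, fixed to the bench; the point is the centre of its underside. The plug stands 44 mm from the centre along -x, three vials in a row along +x, the nearest 46 mm from the plug. Rack and well block may be on either side of the manifold
- manifold: fixed manifold base: an aluminium block 168 x 50 mm, top face 46 mm above the bench, on a flange 196 x 92 mm, 10 mm thick. On its top face along its x axis, in one line: small dowel (x = -48 mm), big dowel (+48 mm), vent hole (+82 mm). The point is on the underside, midway between the dowels; z is up. A short hose nipple sticks out of its -x end
- gasket (a joint): how far the black rubber gasket (76 x 44 mm, a white membrane on it) between the dowels is pressed down, in m: 0 free, standing 4 mm above the metal face. It gives way straight down like a spring of 2.5 N per mm; about 10 N in all, the block's own weight included, brings it level with the face
- vent_port (a point): centre of the mouth of the vent hole in the manifold's top face: 8.4 mm across, chamfered, 28 mm deep, 46 mm above the bench. The plug is home when its shoulder rests on the face (plug_grip 20 mm above this point)
- dowel_big (a point): foot of the big guide dowel, on the manifold's top face, 46 mm above the bench; the dowel is 10 mm in diameter, 16 mm tall, its top 5 mm tapered. It is the dowel next to the vent hole (34 mm away)
- dowel_small (a point): foot of the small guide dowel on the same face, 96 mm from the big one; 7 mm in diameter, 16 mm tall, its top 5 mm tapered
- block_center (a point): centre of the white well block, lying flat on the bench right way up: 120 (x) x 52 (y) x 32 (z) mm, with 4 x 8 small wells in its top and one upright through hole near each end, about 0.25 kg. Its x axis points from the small hole to the big hole, z up. Grasp it across its 52 mm width
- block_hole_big (a point): centre of the big dowel hole at the block's underside: 11.4 mm across, right through, 48 mm from the block's centre along +x, 16 mm below its centre. Goes on dowel_big; when the block is home this point meets point dowel_big
- block_hole_small (a point): centre of the small dowel hole at the block's underside: 8.4 mm across, 48 mm from the block's centre along -x. Goes on dowel_small
- vial0: bystander: 2 ml vial in the rack, white cap 14 mm across, 11 mm above the rack; the point is under the cap
- vial1: bystander: a second such vial in the rack
- vial2: bystander: a third such vial in the rack
- buffer: bystander: bottle, 56 mm across, 130 mm tall; the point is the centre of its underside, as for the next ones
- tip_box: bystander: pipette tip box 120 x 82 x 66 mm
- dish: bystander: covered dish, 91 mm across, 15 mm tall
- forceps: bystander: flat steel forceps 120 mm long lying on the bench
- membrane_box: bystander: flat cardboard box 86 x 55 x 22 mm
Things that resemble listed ones, but are neither listed nor needed, are in the scene too. Several things look just like the manifold: the one meant starts farthest from the robot's base.

How it is judged:
By the outcome, as a careful person would: the job done as asked, in the order asked, and still so for the second after the job is handed in, while the arm keeps its last pose, push and grip.
It also fails if it takes over 69 s, if anything falls off the work surface, if the arm or the gripper's body presses on something with over 40 N, if the wrist force passes 120 N, or if a joint passes its speed limit or range.

### The arm

A 6-joint arm with a two-finger parallel gripper is mounted at the origin on the work surface. World frame = base frame: x ahead of the robot, y to its left, z up, the work surface at z = 0. Lengths are in m, angles in rad, forces in N, time in s.
With the tool pointing down it reaches from about 0.275 to 0.85 m from the base axis. Payload 5.2 kg.
Tool frame: the origin (TCP) lies on the front face of the gripper's body, between the roots of the fingers; the fingertips stand 73 mm ahead of it and the grasp point (between the pads) lies 54 mm ahead of it (robot.tcp_to_grasp is the distance from the TCP to the grasp point, in m); z points along the fingers, y is the direction in which the jaws open and shut (so a half turn about z gives the same grasp; the last joint's range is limited). The gripper opens to 85 mm and grips with 20 to 120 N. Pads are 22 mm wide; open, the fingers measure 114 mm over their backs; the gripper's body (76 mm by 85 mm) begins 54 mm behind the grasp point. The pads swing forward as they close: fully open they stand 13 mm farther back than shut.
Start: joints at [-1.345, 0.259, 1.535, -0, 1.348, -0.203], TCP at [0.229, -0.5, 0.304] pointing down, gripper open.
Joint ranges: [-3.14, 3.14], [-0.91, 2.08], [0.19, 2.58], [-1.22, 4.36], [0.22, 2.71], [-3.12, 3.12]. Speed limits (rad/s): [2.57, 2.57, 3.14, 3.14, 3.14, 3.14].

### API

Orientations are given as a unit quaternion [x, y, z, w].
In Python, from workcell import robot, eyes gives the robot as it stands.
- The arm moves only by the tool arm_command, never from a script. Its argument "plan" is a list that holds one entry, the list of rows, each a list of 7 numbers: the shift along the world's x, y, z in m, then the turn, a rotation vector about the world's x, y, z in rad, then the closure, from -1 (fully open) to 1 (shut). In form: [[[tx, ty, tz, ax, ay, az, hand], ...]]. A call has 1 to 20 rows; each row shifts and turns the commanded pose from where the row before left it; what a row does not reach is not made up. A row lasts 1/12 s, in which the tool goes at most 41.7 mm and 7.16 degrees, less where a joint would pass 70% of its speed; a pose out of reach is approached as far as the arm can. A call is refused whole if a number of a shift passes 0.0417 or a number of a turn 0.125, either way. A call with a gripper value outside its range is refused whole. The fingers move at their own pace and stop on an object; the grip force is fixed at half the most. Time passes only in rows, so rows that do not move let the fingers close. It gives the time, the measured TCP pose, the force and the opening at its end, in the units of the state.
- robot.sense(): the state, without advancing time (a new reading comes with each control period).
- eyes.read_camera(name): name is "scene" or "top" or "wrist"; returns the picture (384x512x3 uint8, blue, green, red); there is no depth.
- eyes.camera_params(name): a dict with "camera_matrix" (3x3 intrinsics, pixels), "rvec" (rotation vector, rad) and "tvec" (3), from world to camera coordinates, as OpenCV has them. Camera axes: x right, y down, z forward; pixel columns grow to the right and rows downward; lengths in m; the calibration is good to about 2 mm. A picture is of the moment at which its call begins: read the wrist's pose just before it. camera_params takes no time and is no camera call; for the wrist camera it gives the pose at the moment of the call.
- robot.sign_off(): hands the job in, once; it reports no verdict.
The state is a dict: "time_s": time; "joint_pos": joint angles; "qvel": joint speeds; "effort": joint torques, N m; "tcp_pos": TCP position; "ee_rot": TCP orientation; "wrist_force": force on the tool from outside, world axes, zero at the start; "torque": the same for the moment, N m; "opening": finger opening in m.
Only numpy, scipy, OpenCV 4.12 (cv2) and the standard library are available. Lean on these libraries where they do the work, as an engineer would, in place of code of your own. Each camera call takes 0.05 s, during which the arm holds its last target. There are 200 camera calls.

## Working session

There is one attempt and no reset: what is moved stays moved. The work goes in short steps, Python scripts to look and compute and a tool call to move; the robot and the scene stay as the last step left them, time stands still between calls to the robot, and variables do not carry over. Pictures are saved under pics/ and viewed, about 8 in all and at most 12, crops included, and the job is handed in when it is done.

Besides the shell and the picture viewer there is one more tool, called after "Request:" by a JSON object that holds its "op" and its "data", one argument or row to a line. arm_command: Moves the arm, as the interface text tells. Its arguments: {"type":"object","properties":{"plan":{"type":"array","items":{"type":"array","items":{"type":"array","items":{"type":"number"}}}}},"required":["plan"]}

```bash
mkdir -p pics; ls; cat > h.py <<'E'
import numpy as np, cv2
from workcell import robot, eyes
def snap(n,f):
    p=eyes.camera_params(n); im=eyes.read_camera(n); cv2.imwrite(f'pics/{f}.png',im)
    np.savez(f'pics/{f}.npz',K=np.array(p["camera_matrix"],float),r=np.array(p["rvec"],float),t=np.array(p["tvec"],float)); return im
def ray(f,uv):
    d=np.load(f'pics/{f}.npz'); R=cv2.Rodrigues(d['r'])[0]; K=d['K']
    v=R.T@np.linalg.solve(K,np.array([uv[0],uv[1],1.])); o=-R.T@d['t'].ravel(); return o,v
def onz(f,uv,z):
    o,v=ray(f,uv); return o+v*(z-o[2])/v[2]
def proj(f,P):
    d=np.load(f'pics/{f}.npz'); return cv2.projectPoints(np.array(P,float).reshape(-1,1,3),d['r'],d['t'],d['K'],None)[0].reshape(-1,2)
def big(f,o,box=None,s=1.5):
    im=cv2.imread(f'pics/{f}.png')
    if box: im=im[box[1]:box[3],box[0]:box[2]]
    cv2.imwrite(f'pics/{o}.png',cv2.resize(im,None,fx=s,fy=s,interpolation=cv2.INTER_CUBIC))
E
python3 - <<'E'
from h import *
a=snap('top','top0'); b=snap('scene','scene0'); 
for n in('top0','scene0'): big(n,n+'b',s=1.5625)
s=robot.sense(); print(s)
for n in('top0','scene0'): print(ray(n,(256,192)))
print(onz('top0',(0,0),0),onz('top0',(511,383),0))
E
```

```text
pics
{'time_s': 0.1, 'joint_pos': array([-1.34477603e+00,  2.59273618e-01,  1.53598631e+00, -2.37154675e-05,
        1.34802224e+00, -2.02804297e-01]), 'qvel': array([-7.26151679e-05, -2.24552649e-03, -3.21504970e-03, -5.52120655e-04,
        4.44853801e-04,  1.80100020e-04]), 'effort': array([ 2.65333489e-03, -4.46967781e+01, -2.91247344e+01, -1.69070777e-04,
        6.16120218e-03, -9.03310493e-08]), 'tcp_pos': array([ 0.22862004, -0.49982781,  0.30315077]), 'ee_rot': array([ 9.77100702e-01,  2.12775712e-01, -2.13674274e-05, -8.44565529e-04]), 'wrist_force': array([ 0.2057774 ,  0.2301595 , -0.07681043]), 'torque': array([ 0.04292659,  0.00205142, -0.0338264 ]), 'opening': 0.08550684580214389}
(array([0.44170913, 0.00577856, 1.24136239]), array([ 0.07913318,  0.03216903, -0.99658134]))
(array([ 1.00750166, -0.92645089,  0.90355006]), array([-0.39435873,  0.69045018, -0.60687543]))
[1.25341601 0.99455565 0.        ] [-0.10563512 -0.81455164  0.        ]
```

View pics/top0b.png

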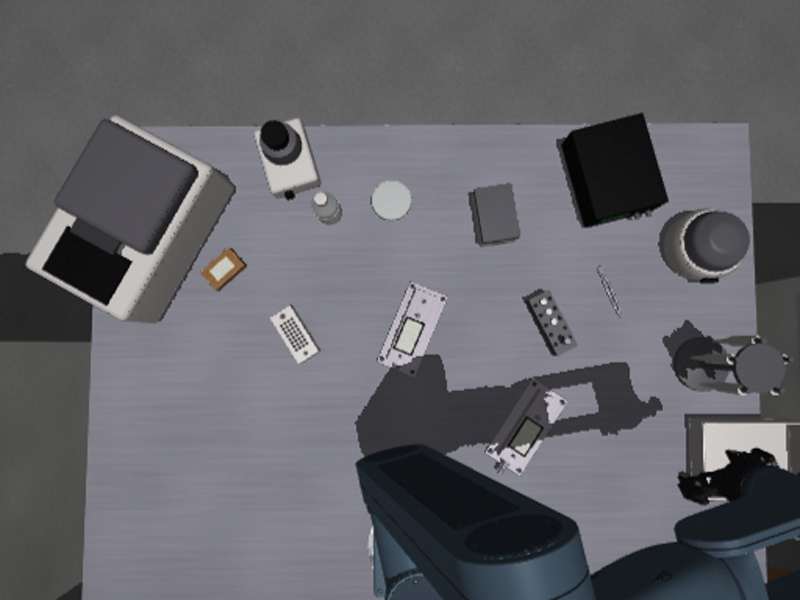

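View pics/scene0b.png

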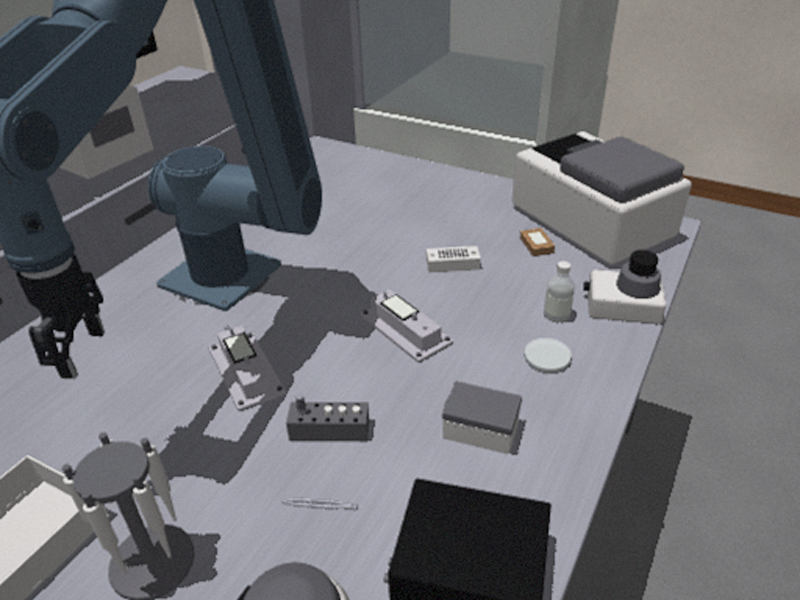

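The top view (800-px scale) shows manifold-like things at (412,325) and (528,428), the second nearer the base, with possibly another hidden under the arm. The rack is at (550,320), the block at (295,333), the forceps at (609,290) and the brown box at (224,268). In the scene view the plug is at (302,403), at the rack's left end, and the vials are at (328,409), (342,409) and (356,409). I'll check this with one close crop.

```bash
python3 - <<'E'
from h import *
big('top0','c1',(165,172,380,312),3.7)
for n,p,z in(('manif far',(412,325),.05),('manif near',(528,428),.05),('rack',(550,322),.046),('block',(295,333),.032)): print(n,onz('top0',np.array(p)/1.5625,z))
E
```

```text
manif far [0.4821609  0.01823055 0.05      ]
manif near [ 0.2631942 -0.2284368  0.05     ]
rack [ 0.48879821 -0.27951901  0.046     ]
block [0.46517143 0.27545971 0.032     ]
```

View pics/c1.png

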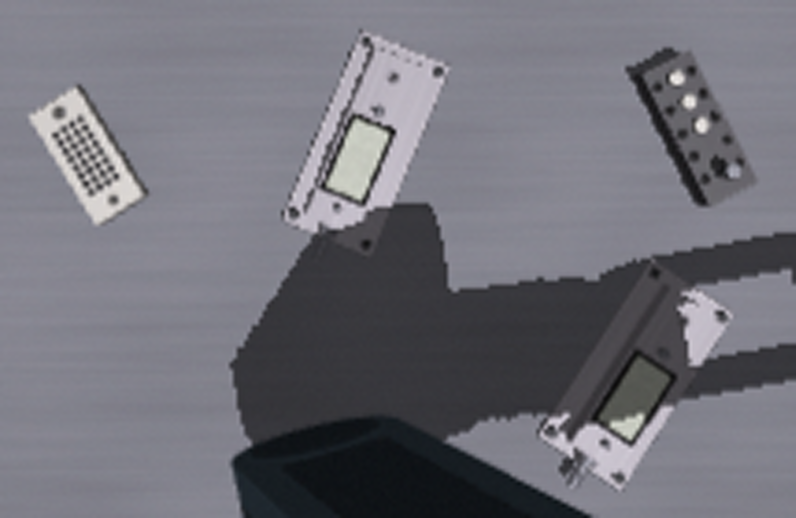

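The crop shows the far manifold with its vent hole at (394,77), big dowel at (378,108) and small dowel at (337,207). The plug is at (733,170), with vials at (677,77), (689,101) and (702,125). The block's big hole is at (60,112) and its small hole at (113,200).

```bash
python3 - <<'E'
from h import *
P={}
for n,p,z in(('vent',(394,77),.046),('dbig',(378,108),.06),('dsm',(337,207),.06),('plugtop',(733,170),.086),('v0',(702,125),.057),('v2',(677,77),.057),('hb',(60,112),.032),('hs',(113,200),.032)):
    P[n]=onz('top0',np.array(p)/3.7+[165,172],z); print(n,P[n].round(4))
d=lambda a,b:(np.linalg.norm(P[a]-P[b]).round(4),np.degrees(np.arctan2(*(P[a]-P[b])[1::-1])).round(1))
for a,b in(('dbig','dsm'),('vent','dbig'),('v2','v0'),('v0','plugtop'),('hb','hs')): print(a,b,d(a,b))
# scene projection of plugtop/rays
print(proj('scene0',[P['plugtop']])*1.5625, 'plug seen about 302,398')
R=cv2.Rodrigues(eyes.camera_params('wrist')['rvec'])[0]; print(-R.T@np.array(eyes.camera_params('wrist')['tvec']).ravel()-robot.sense()['tcp_pos']); print(R.round(3), eyes.camera_params('wrist')['camera_matrix'])
from scipy.spatial.transform import Rotation as Ro; print(Ro.from_quat(robot.sense()['ee_rot']).as_matrix().round(3))
E
```

```text
vent [ 0.5338 -0.0082  0.046 ]
dbig [0.5046 0.0065 0.06  ]
dsm [0.4153 0.0434 0.06  ]
plugtop [ 0.4486 -0.3053  0.086 ]
v0 [ 0.4894 -0.286   0.057 ]
v2 [ 0.5328 -0.2642  0.057 ]
hb [0.5025 0.3022 0.032 ]
hs [0.4209 0.2517 0.032 ]
dbig dsm (np.float64(0.0967), np.float64(-22.5))
vent dbig (np.float64(0.0356), np.float64(-26.7))
v2 v0 (np.float64(0.0486), np.float64(26.7))
v0 plugtop (np.float64(0.0536), np.float64(25.4))
hb hs (np.float64(0.0959), np.float64(31.8))
[[297.93028128 395.09934472]] plug seen about 302,398
[0.0701562  0.03182404 0.07012237]
[[ 0.416 -0.909 -0.002]
 [-0.866 -0.397  0.305]
 [-0.278 -0.125 -0.952]] [[323.1940281    0.         253.58444027]
 [  0.         323.1940281  188.96466014]
 [  0.           0.           1.        ]]
[[ 0.909  0.416 -0.   ]
 [ 0.416 -0.909  0.002]
 [ 0.    -0.002 -1.   ]]
```

Separations agree: 96.7 mm (given 96) between dowels, 95.9 mm (given 96) between block holes, and 45 mm horizontally (given 46) from plug to vial. The manifold yaw is about -24°, the rack 26° and the block 32°. The tool's yaw of 24.6° already suits the rack, so I'm approaching the plug.

Request:
{"op": "arm_command", "data": {
  "plan": [
    [[0.022,0.0195,-0.005,0,0,0,-1],[0.022,0.0195,-0.005,0,0,0,-1],[0.022,0.0195,-0.005,0,0,0,-1],[0.022,0.0195,-0.005,0,0,0,-1],[0.022,0.0195,-0.005,0,0,0,-1],[0.022,0.0195,-0.005,0,0,0,-1],[0.022,0.0195,-0.005,0,0,0,-1],[0.022,0.0195,-0.005,0,0,0,-1],[0.022,0.0195,-0.005,0,0,0,-1],[0.022,0.0195,-0.005,0,0,0,-1],[0,0,0,0,0,0,-1],[0,0,0,0,0,0,-1]]
  ]
}}

```text
time_s: 1.1
tcp_pos: [0.4493, -0.3038, 0.2532]
ee_rot: [0.977, 0.214, -0.0, -0.001]
wrist_force: [-0.4, -0.8, -0.0]
opening: 0.0856
```

```bash
python3 - <<'E'
from h import *
s=robot.sense(); print(s['tcp_pos'],s['wrist_force'])
snap('wrist','w1'); big('w1','w1b',s=1.5625)
E
```

```text
[ 0.44928929 -0.30379579  0.25315294] [-0.42471918 -0.75125005 -0.04991904]
```

View pics/w1b.png

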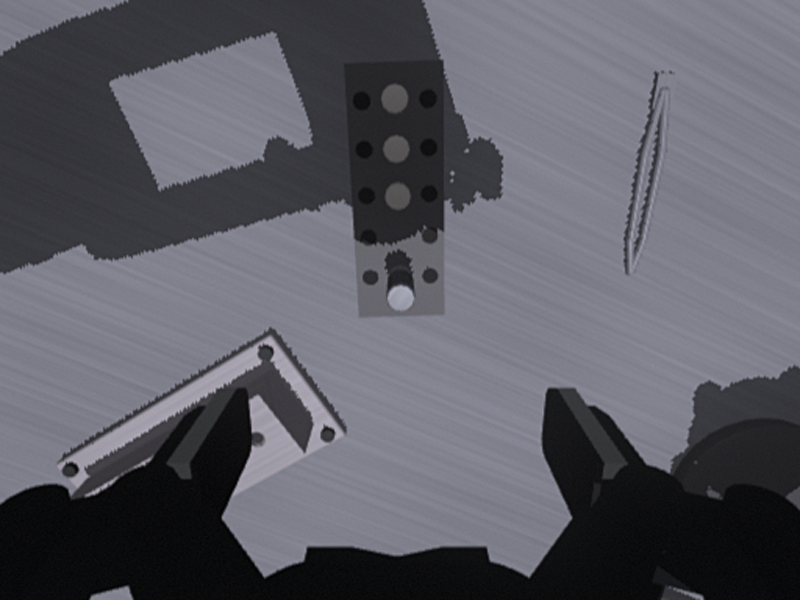

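The plug's bright top face is at (400,298), the vial caps are at (395,99), (396,149) and (397,196), and the rack is square to the jaws.

```bash
python3 - <<'E'
from h import *
def plugtop(f,box,z,th=150):
    g=cv2.cvtColor(cv2.imread(f'pics/{f}.png'),6)[box[1]:box[3],box[0]:box[2]]
    c=max(cv2.findContours((g>th).astype(np.uint8),0,1)[0],key=cv2.contourArea); (x,y),r=cv2.minEnclosingCircle(c)
    return (x+box[0],y+box[1]),r,onz(f,(x+box[0],y+box[1]),z)
p=plugtop('w1',(240,175,272,202),.086); print(p)
print('diam',p[1]*2/323*(0.323-.086))
R=[onz('w1',np.array(q)/1.5625,.046)for q in((345,63),(443,61),(358,317),(444,315))]
print(np.round(R,4)); u=(R[0]+R[1]-R[2]-R[3])/2; print(np.linalg.norm(u),np.degrees(np.arctan2(u[1],u[0])))
print('vials',[onz('w1',np.array(q)/1.5625,.057).round(4) for q in((395,99),(397,196))])
print('near manifold corner',[onz('w1',np.array(q)/1.5625,.01).round(4) for q in((345,432),(270,332))])
E
```

```text
((256.1666660308838, 190.1666669845581), 7.835206985473633, array([ 0.45008491, -0.3054223 ,  0.086     ]))
diam 0.011498105607165642
[[ 0.5389 -0.2338  0.046 ]
 [ 0.5604 -0.2781  0.046 ]
 [ 0.417  -0.2938  0.046 ]
 [ 0.4392 -0.3389  0.046 ]]
0.13576363054977042 26.40212939391229
vials [array([ 0.5335, -0.264 ,  0.057 ]), array([ 0.4911, -0.2847,  0.057 ])]
near manifold corner [array([ 0.3196, -0.323 ,  0.01  ]), array([ 0.3693, -0.2476,  0.01  ])]
```

Request:
{"op": "arm_command", "data": {
  "plan": [
    [[0.0007,-0.0017,-0.016,0,0,0.03,-1],[0,0,-0.02,0,0,0,-1],[0,0,-0.02,0,0,0,-1],[0,0,-0.02,0,0,0,-1],[0,0,-0.02,0,0,0,-1],[0,0,-0.016,0,0,0,-1],[0,0,-0.01,0,0,0,-1],[0,0,-0.006,0,0,0,-1],[0,0,0,0,0,0,-1],[0,0,0,0,0,0,1],[0,0,0,0,0,0,1],[0,0,0,0,0,0,1],[0,0,0,0,0,0,1],[0,0,0,0,0,0,1],[0,0,0,0,0,0,1],[0,0,0,0,0,0,1],[0,0,0,0,0,0,1],[0,0,0,0,0,0,1]]
  ]
}}

```text
time_s: 2.65
tcp_pos: [0.4495, -0.3067, 0.1264]
ee_rot: [0.974, 0.227, 0.0, 0.0]
wrist_force: [-0.7, 1.9, 6.3]
opening: 0.0123
```

Request:
{"op": "arm_command", "data": {
  "plan": [
    [[0,0,0.006,0,0,0,1],[0,0,0.01,0,0,0,1],[0,0,0.016,0,0,0,1],[0,0,0.02,0,0,0,1],[0,0,0.02,0,0,0,1],[0,0,0.008,0,0,0,1],[0,0,0,0,0,0,1]]
  ]
}}

```text
time_s: 3.23
tcp_pos: [0.4504, -0.3079, 0.2086]
ee_rot: [0.974, 0.227, 0.001, 0.002]
wrist_force: [0.3, -0.7, -1.1]
opening: 0.0127
```

```bash
python3 - <<'E'
from h import *
s=robot.sense(); print(s['tcp_pos'],s['wrist_force'],s['opening'])
snap('wrist','w2'); snap('scene','s2')
a=cv2.imread('pics/w2.png')[150:384,156:356]; b=cv2.imread('pics/s2.png'); 
u=proj('s2',[[.4495,-.3067,.13]])[0].astype(int); print(u)
b=b[max(0,u[1]-58):u[1]+59,u[0]-50:u[0]+50]
a=cv2.resize(a,None,fx=1.8,fy=1.8); b=cv2.resize(b,(int(b.shape[1]*a.shape[0]/b.shape[0]),a.shape[0]),interpolation=2)
cv2.imwrite('pics/m2.png',np.hstack([a,b]))
E
```

```text
[ 0.45037406 -0.30792988  0.20861732] [ 0.29982282 -0.68167399 -1.12911481] 0.012711377410760047
[188 241]
```

View pics/m2.png

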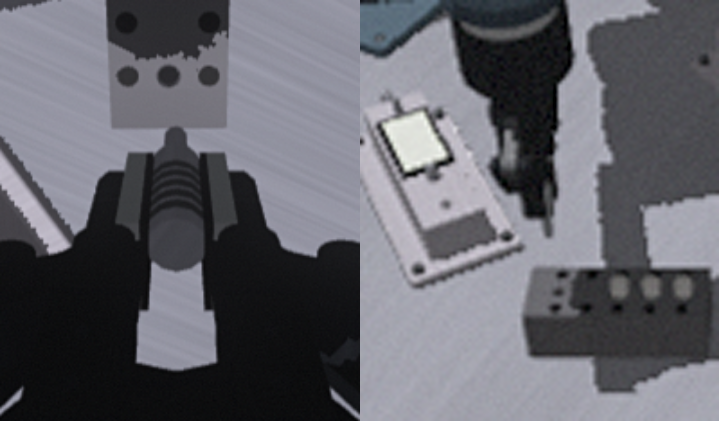

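The left half shows the plug upright between the pads, with its tip at crop (176,128) and top at (176,240). The right half shows the rack hole empty and the vials undisturbed. Next I carry it to above the vent.

Request:
{"op": "arm_command", "data": {
  "plan": [
    [[0.004,0.015,0,0,0,-0.05,1],[0.0083,0.03,0,0,0,-0.1,1],[0.0083,0.03,0,0,0,-0.1,1],[0.0083,0.03,0,0,0,-0.1,1],[0.0083,0.03,0,0,0,-0.1,1],[0.0083,0.03,0,0,0,-0.1,1],[0.0083,0.03,0,0,0,-0.1,1],[0.0083,0.03,0,0,0,-0.1,1],[0.0083,0.03,0,0,0,-0.073,1],[0.0083,0.03,0,0,0,-0.05,1],[0.0045,0.015,0,0,0,0,1],[0,0,0,0,0,0,1],[0,0,0,0,0,0,1],[0,0,0,0,0,0,1]]
  ]
}}

```text
time_s: 4.5
tcp_pos: [0.532, -0.0073, 0.2049]
ee_rot: [0.979, -0.205, -0.001, 0.0]
wrist_force: [-0.7, 0.0, 0.2]
opening: 0.0123
```

```bash
python3 - <<'E'
from h import *
from scipy.spatial.transform import Rotation as Ro
s=robot.sense(); print(s['tcp_pos'],Ro.from_quat(s['ee_rot']).as_matrix()[:,0],s['wrist_force'],s['opening'])
snap('wrist','w3'); big('w3','w3b',s=1.5625)
E
```

```text
[ 0.53198205 -0.00730132  0.20485733] [ 0.91561546 -0.40205067 -0.00189535] [-6.85695951e-01  2.35011097e-04  2.25328656e-01] 0.012292725092283298
```

View pics/w3b.png

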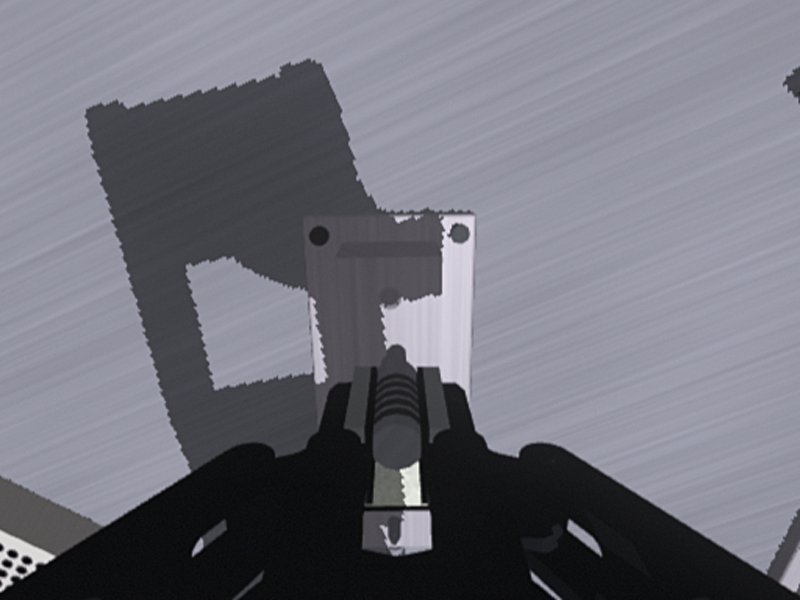

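The wrist view shows the vent hole at (391,298) beyond the plug tip at (396,347), with the flange screws at (319,236) and (460,233). The manifold edges are vertical in the picture, so the yaw is right.

```bash
python3 - <<'E'
from h import *
from scipy.spatial.transform import Rotation as Ro
s=robot.sense(); T=s['tcp_pos']; R=Ro.from_quat(s['ee_rot']).as_matrix()
f='w3'; S=1.5625
h=onz(f,np.array((391,298))/S,.046); print('hole',h)
g=cv2.cvtColor(cv2.imread('pics/w3.png'),6); print(g[180:202,238:264])
a,b=[onz(f,np.array(q)/S,.01) for q in((319,236),(460,233))]; v=a-b; print('screws dist',np.linalg.norm(v),'yaw',np.degrees(np.arctan2(v[1],v[0]))-90)
for q,l in(((396,347),.103),((396,441),.0404)):
    z=T[2]-l; p=onz(f,np.array(q)/S,z); print(l,p, 'tool',R.T@(p-T))
E
```

```text
hole [ 0.53492384 -0.00686017  0.046     ]
[[ 81  81  81  82  82  84  84  85  81  80  83  83  85  84  83  82  82  82
   84  85  83  86  85  84  86  84]
 [ 80  78  81  83  83  86  84  83  82  80  81  82  84  84  83  83  83  82
   85  84  84  84  84  84  84  83]
 [ 80  81  82  81  85  85  85  84  81  80  81  83  84  84  82  84  85  83
   85  87  83  84  85  85  85  84]
 [ 80  80  82  83  83  85  85  86  82  79  81  81  80  84  83  83  80  83
   83  83  85  85  85  84  85  84]
 [ 79  80  80  82  83  87  83  82  78  76  77  76  78  78  78  81  81  86
   84  83  84  85  85  85  85  85]
 [ 79  81  81  83  84  83  80  78  73  75  74  75  75  74  75  78  79  83
   84  83  85  85  85  85  85  84]
 [ 80  80  81  83  84  80  78  74  73  73  73  75  73  74  76  75  78  81
   86  85  85  86  85  85  86  86]
 [ 81  81  81  82  83  79  73  74  71  74  74  74  76  74  74  75  76  80
   82  84  85  85  84  85  85  85]
 [ 81  81  81  81  81  77  73  73  73  75  74  75  75  74  73  73  74  79
   80  82  83  85  85  85  86  85]
 [ 81  80  82  81  78  77  73  70  74  74  76  75  74  74  74  72  72  77
  
[... 865 characters left out ...]
 198
  198 198 198 201 203 201 199 199]
 [ 82  81  81  81  78  92 200 207 194 188 179 179 186 189 196 198 197 195
  198 199 199 200 202 199 200 200]
 [ 81  80  80  79  79  84 151 202 198 194 193 195 197 201 198 198 195 196
  198 198 198 199 200 200 198 199]
 [ 80  81  81  82  81  78  95 194 200 192 195 195 196 199 197 197 194 195
  197 197 198 200 200 198 199 199]
 [ 80  81  83  81  83  79  80 147 193 193 191 194 197 198 199 194 193 195
  196 199 197 199 202 200 198 198]]
screws dist 0.07479628577118123 yaw -22.49291695314686
0.103 [ 0.53329836 -0.00867678  0.10211962] tool [0.00165277 0.00033355 0.10299795]
0.0404 [ 0.53487393 -0.00928725  0.16471962] tool [0.00324873 0.00030264 0.0403955 ]
```

Request:
{"op": "arm_command", "data": {
  "plan": [
    [[0.0015,0.0012,-0.01,0,0,0.02,1],[0,0,-0.014,0,0,0,1],[0,0,-0.014,0,0,0,1],[0,0,-0.006,0,0,0,1],[0,0,0,0,0,0,1],[0,0,0,0,0,0,1]]
  ]
}}

```text
time_s: 5.05
tcp_pos: [0.5339, -0.0062, 0.1615]
ee_rot: [0.981, -0.196, -0.001, 0.0]
wrist_force: [0.9, -0.6, -0.7]
opening: 0.0123
```

```bash
python3 - <<'E'
from h import *
s=robot.sense(); print(s['tcp_pos'],s['ee_rot'],s['wrist_force'],s['opening'])
snap('wrist','w4'); big('w4','w4b',(196,150,316,250),6)
E
```

```text
[ 0.53391853 -0.00624481  0.16150058] [ 9.80577804e-01 -1.96129835e-01 -5.08783808e-04  2.41232555e-06] [ 0.87808229 -0.60667539 -0.68873021] 0.012347796825684374
```

View pics/w4b.png

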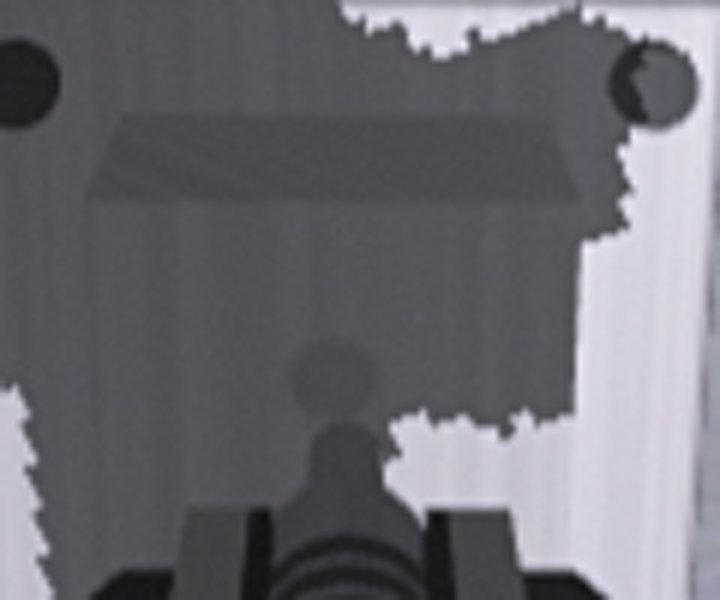

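The crop shows the vent hole at (336,380) and the nose end at about (345,440), with its silhouette top edge at (345,422).

```bash
python3 - <<'E'
from h import *
from scipy.spatial.transform import Rotation as Ro
s=robot.sense(); T=s['tcp_pos']; R=Ro.from_quat(s['ee_rot']).as_matrix(); c=lambda q:np.array(q)/6+[196,150]
h=onz('w4',c((336,380)),.046); print('hole',h)
for e in(.0585,.0605):
  t=onz('w4',c((345,440)),e); m=onz('w4',c((345,422)),e); 
  print('tip',t,'edge',m,'tool tip',R.T@(t-T),'edge',R.T@(m-T),'hole-tip',h-t, 'tool',R.T@(h-t))
a,b=[onz('w4',c(q),.01) for q in((15,83),(654,85))]; v=a-b; print('dist',np.linalg.norm(v),'yaw',np.degrees(np.arctan2(v[1],v[0]))-90, (a+b)/2)
print('face edge',[onz('w4',c(q),.046).round(4) for q in((87,200),(580,200))])
E
```

```text
hole [ 0.53593469 -0.00683818  0.046     ]
tip [ 0.53448481 -0.00722864  0.0585    ] edge [ 0.53623201 -0.00795677  0.0585    ] tool tip [0.00052485 0.00089369 0.10359249] edge [0.0024177  0.00089419 0.103593  ] hole-tip [ 0.00144988  0.00039046 -0.0125    ] tool [ 0.00118502 -0.00091791  0.01250031]
tip [ 0.53530195 -0.00756771  0.0605    ] edge [ 0.53702895 -0.00828742  0.0605    ] tool tip [0.00141007 0.00089258 0.10159273] edge [0.00328105 0.00089308 0.10159323] hole-tip [ 0.00063274  0.00072952 -0.0145    ] tool [ 0.0002998  -0.0009168   0.01450007]
dist 0.07480375814473521 yaw -22.815394719812744 [ 0.55696548 -0.01531425  0.01      ]
face edge [array([0.5634, 0.0086, 0.046 ]), array([ 0.5444, -0.0368,  0.046 ])]
```

Request:
{"op": "arm_command", "data": {
  "plan": [
    [[0.0011,0.0005,-0.003,0,0,0,1],[0,0,-0.005,0,0,0,1],[0,0,-0.004,0,0,0,1],[0,0,-0.003,0,0,0,1],[0,0,-0.002,0,0,0,1],[0,0,0,0,0,0,1]]
  ]
}}

```text
time_s: 5.6
tcp_pos: [0.5348, -0.0051, 0.1443]
ee_rot: [0.981, -0.196, -0.001, -0.0]
wrist_force: [0.4, 0.1, -0.8]
opening: 0.0122
```

```bash
python3 - <<'E'
from h import *
s=robot.sense(); print(s['tcp_pos'],s['wrist_force'],s['torque'],s['opening'])
E
```

```text
[ 0.53484888 -0.00507107  0.14430462] [ 0.35309156  0.0650202  -0.81032662] [-0.00270769  0.02772376 -0.0315144 ] 0.012195743073106604
```

No contact force with the tip about 5 mm below the face, so it has entered the hole. I'll push it home.

Request:
{"op": "arm_command", "data": {
  "plan": [
    [[0,0,-0.004,0,0,0,1],[0,0,-0.005,0,0,0,1],[0,0,-0.004,0,0,0,1],[0,0,-0.003,0,0,0,1],[0,0,-0.002,0,0,0,1],[0,0,0,0,0,0,1]]
  ]
}}

```text
time_s: 6.1
tcp_pos: [0.5352, -0.0052, 0.1267]
ee_rot: [0.981, -0.196, -0.0, -0.0]
wrist_force: [1.2, -0.1, -0.2]
opening: 0.0121
```

Request:
{"op": "arm_command", "data": {
  "plan": [
    [[0,0,-0.001,0,0,0,1],[0,0,-0.001,0,0,0,1],[0,0,-0.001,0,0,0,1],[0,0,0,0,0,0,1],[0,0,0,0,0,0,1]]
  ]
}}

```text
time_s: 6.52
tcp_pos: [0.5354, -0.0052, 0.1263]
ee_rot: [0.981, -0.196, 0.001, 0.0]
wrist_force: [-6.0, 1.2, 19.2]
opening: 0.0125
```

Request:
{"op": "arm_command", "data": {
  "plan": [
    [[0,0,0.002,0,0,0,1],[0,0,0,0,0,0,-1],[0,0,0,0,0,0,-1],[0,0,0,0,0,0,-1],[0,0,0,0,0,0,-1],[0,0,0,0,0,0,-1],[0,0,0,0,0,0,-1],[0,0,0,0,0,0,-1],[0,0,0.02,0,0,0,-1],[0,0,0.03,0,0,0,-1],[0,0,0.03,0,0,0,-1],[0,0,0.025,0,0,0,-1],[-0.02,0,0.02,0,0,0,-1],[-0.02,0.008,0,0,0,0,-1],[-0.02,0.01,0,0,0,0,-1],[0,0,0,0,0,0,-1],[0,0,0,0,0,0,-1]]
  ]
}}

```text
time_s: 7.93
tcp_pos: [0.4746, 0.0132, 0.2512]
ee_rot: [0.981, -0.196, 0.0, -0.0]
wrist_force: [-0.1, -0.4, 0.0]
opening: 0.0859
```

```bash
python3 - <<'E'
from h import *
s=robot.sense(); print(s['tcp_pos'],s['ee_rot'],s['wrist_force'],s['opening'])
snap('wrist','w5'); snap('scene','s5'); big('w5','w5b',None,1.2); 
a=cv2.imread('pics/w5b.png'); b=cv2.imread('pics/s5.png'); u=proj('s5',[[.52,0,.06]])[0].astype(int); print(u)
b=cv2.resize(b[u[1]-100:u[1]+84,u[0]-42:u[0]+42],(0,0),fx=2.5,fy=2.5,interpolation=2); print(b.shape,a.shape)
b=np.vstack([b,np.zeros((max(0,a.shape[0]-b.shape[0]),b.shape[1],3),np.uint8)])[:a.shape[0]]
cv2.imwrite('pics/m5.png',np.hstack([a[:, :590],b])[:600,:800])
E
```

```text
[0.47457293 0.0131884  0.25121715] [ 9.80702780e-01 -1.95504379e-01  3.09327126e-04 -2.57379616e-06] [-0.11404312 -0.40008237  0.02237174] 0.085851355273682
[268 203]
(460, 210, 3) (461, 614, 3)
```

View pics/m5.png

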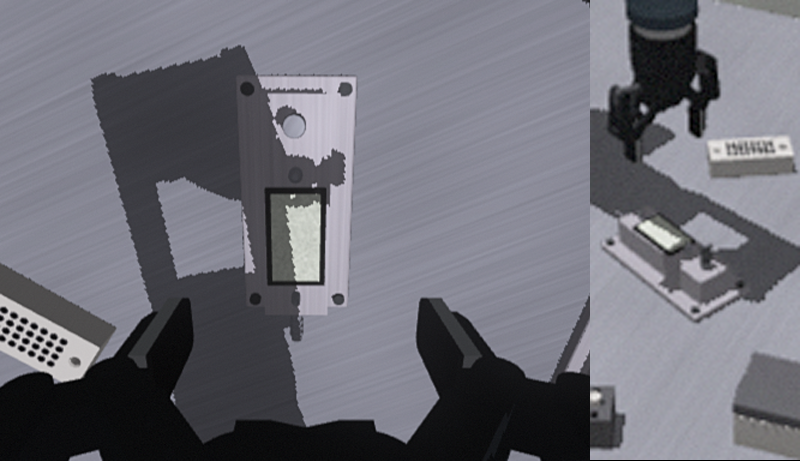

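The plug stands in the vent hole, with its top at (293,126). The big dowel is at (295,174) and the small dowel at (295,299). The block is at the left edge and everything else is undisturbed.

```bash
python3 - <<'E'
from h import *
f='w5'; c=lambda q:np.array(q)/1.2
g=cv2.cvtColor(cv2.imread('pics/w5.png'),6)
for z in(.086,.089,.109): print('plug top at z',z,onz(f,c((293,126)),z))
db=onz(f,c((295,174)),.062); ds=onz(f,c((295,298.5)),.062); v=db-ds
print('db',db,'ds',ds,np.linalg.norm(v),np.degrees(np.arctan2(v[1],v[0])))
S=[onz(f,c(q),.01) for q in((247,89),(345,89),(255,299),(338,299))]; m=np.mean(S,0); w=(S[0]+S[1]-S[2]-S[3])/2; print('screws',np.linalg.norm(w),np.degrees(np.arctan2(w[1],w[0])),m, np.linalg.norm(S[0]-S[1]),np.linalg.norm(S[2]-S[3]))
E=[onz(f,c(q),.05) for q in((265,188),(327,188),(268,285),(325,285))]; w=(E[0]+E[1]-E[2]-E[3])/2; print('gasket ctr',np.mean(E,0),np.linalg.norm(w),np.degrees(np.arctan2(w[1],w[0])))
big('w5','w5c',(190,50,300,290),2.4)
E
```

```text
plug top at z 0.086 [ 0.53633338 -0.00608686  0.086     ]
plug top at z 0.089 [ 0.53645344 -0.00622642  0.089     ]
plug top at z 0.109 [ 0.53725382 -0.00715682  0.109     ]
db [0.5060553  0.00604582 0.062     ] ds [0.42002572 0.04250324 0.062     ] 0.09343571045849124 -22.966146373539967
screws 0.1773901678768607 -22.776542683929378 [0.47561958 0.01905486 0.01      ] 0.07417375007074892 0.07436222565592152
gasket ctr [0.45958796 0.0250112  0.05      ] 0.07611558229449633 -22.630917408086038
```

The plug is at (0.536,-0.006), its top at 86 mm. Several cues put dowel_big near (0.505,0.0065) and the manifold yaw at about -22.7°. Now to the block.

Request:
{"op": "arm_command", "data": {
  "plan": [
    [[-0.0007,0.0132,0,0,0,0.05,-1],[-0.0013,0.0264,0,0,0,0.1,-1],[-0.0013,0.0264,0,0,0,0.1,-1],[-0.0013,0.0264,0,0,0,0.1,-1],[-0.0013,0.0264,0,0,0,0.1,-1],[-0.0013,0.0264,0,0,0,0.1,-1],[-0.0013,0.0264,0,0,0,0.1,-1],[-0.0013,0.0264,0,0,0,0.1,-1],[-0.0013,0.0264,0,0,0,0.1,-1],[-0.0013,0.0264,0,0,0,0.1,-1],[-0.0006,0.0132,0,0,0,0,-1],[0,0,0,0,0,0,-1],[0,0,0,0,0,0,-1]]
  ]
}}

```text
time_s: 9.12
tcp_pos: [0.4626, 0.2769, 0.2503]
ee_rot: [0.962, 0.274, -0.0, 0.0]
wrist_force: [-0.0, 0.2, 1.1]
opening: 0.0853
```

```bash
python3 - <<'E'
from h import *
s=robot.sense(); print(s['tcp_pos'],s['ee_rot'],s['wrist_force'],s['opening'])
snap('wrist','w6'); a=cv2.resize(cv2.imread('pics/w6.png'),(0,0),fx=1.5,fy=1.5)[:,134:634]
b=cv2.resize(cv2.imread('pics/w5.png')[85:265,195:305],(0,0),fx=2.6,fy=2.6,interpolation=2); print(b.shape)
b=np.vstack([b,np.zeros((576-b.shape[0],b.shape[1],3),np.uint8)]); cv2.imwrite('pics/m6.png',np.hstack([a,b]))
E
```

```text
[0.46260373 0.27690909 0.25034613] [ 9.61769999e-01  2.73858007e-01 -3.78631266e-04  3.41343473e-04] [-0.03120644  0.18355702  1.06513795] 0.08533526502854334
(468, 286, 3)
```

View pics/m6.png

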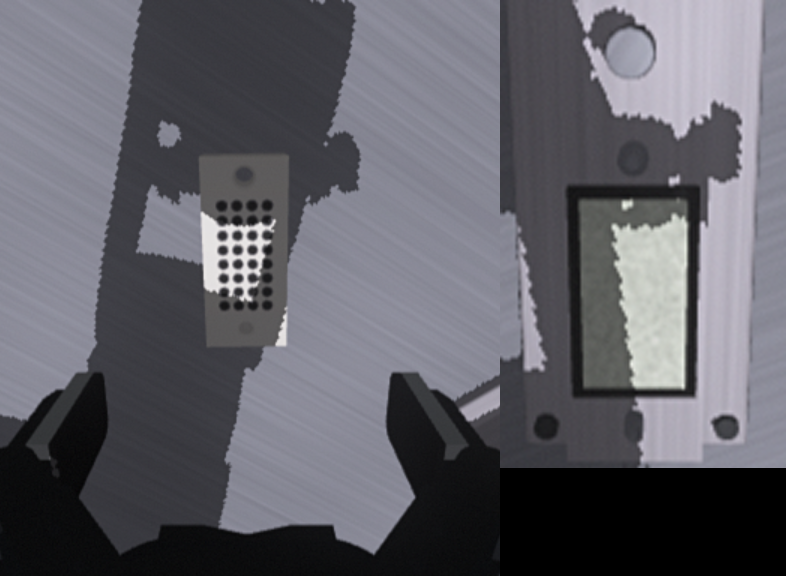

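On the left is the block, with its big hole at (244,175) and small hole at (246,328), square to the jaws. On the right are the dowel tops at (632,158) and about (634,431).

```bash
python3 - <<'E'
from h import *
from scipy.spatial.transform import Rotation as Ro
s=robot.sense(); T=s['tcp_pos']; R=Ro.from_quat(s['ee_rot']).as_matrix(); yaw=np.degrees(np.arctan2(R[1,0],R[0,0]))
c=lambda q:(np.array(q)+[134,0])/1.5
hb,hs=[onz('w6',c(q),.032) for q in((244,175),(246,328))]; v=hb-hs
print('tool yaw',yaw,'hb',hb,'hs',hs,np.linalg.norm(v),np.degrees(np.arctan2(v[1],v[0])),'mid',(hb+hs)/2)
C=[onz('w6',c(q),.032) for q in((199,155),(289,154),(206,346),(287,346))]; w=(C[0]+C[1]-C[2]-C[3])/2
print('block',np.mean(C,0),np.linalg.norm(w),np.linalg.norm(C[0]-C[1]),np.degrees(np.arctan2(w[1],w[0])))
print('move',R[:,0],(hb+hs)/2-T)
db,ds=onz('w5',(245.8,145.8),.062),onz('w5',(246.5,250.8),.062); v=db-ds
print('db',db,'ds',ds,np.linalg.norm(v),np.degrees(np.arctan2(v[1],v[0])),'mid',(db+ds)/2)
E
```

```text
tool yaw 31.750599653957906 hb [0.5051727  0.30487172 0.032     ] hs [0.42373923 0.25305751 0.032     ] 0.09652006885673195 32.46763886155451 mid [0.46445596 0.27896461 0.032     ]
block [0.46406191 0.27852419 0.032     ] 0.12078054705685391 0.0518064069544182 32.48007065381095
move [ 0.85034626  0.52622254 -0.00103264] [ 0.00187648  0.00273701 -0.21844155]
db [0.50546695 0.0063244  0.062     ] ds [0.4179072  0.04275149 0.062     ] 0.09483481454128666 -22.588555540780774 mid [0.46168707 0.02453795 0.062     ]
```

Request:
{"op": "arm_command", "data": {
  "plan": [
    [[0.0017,0.0019,-0.016,0,0,0.013,-1],[0,0,-0.025,0,0,0,-1],[0,0,-0.03,0,0,0,-1],[0,0,-0.03,0,0,0,-1],[0,0,-0.03,0,0,0,-1],[0,0,-0.023,0,0,0,-1],[0,0,-0.014,0,0,0,-1],[0,0,-0.007,0,0,0,-1],[0,0,0,0,0,0,-1],[0,0,0,0,0,0,-1],[0,0,0,0,0,0,1],[0,0,0,0,0,0,1],[0,0,0,0,0,0,1],[0,0,0,0,0,0,1],[0,0,0,0,0,0,1],[0,0,0,0,0,0,1],[0,0,0,0,0,0,1],[0,0,0,0,0,0,1]]
  ]
}}

```text
time_s: 10.67
tcp_pos: [0.4647, 0.2791, 0.0774]
ee_rot: [0.96, 0.281, 0.001, -0.0]
wrist_force: [-1.0, -0.8, 6.1]
opening: 0.0506
```

```bash
python3 - <<'E'
from h import *
s=robot.sense(); print(s['tcp_pos'],s['ee_rot'],s['wrist_force'],s['torque'],s['opening'])
E
```

```text
[0.46465123 0.27906692 0.07739839] [ 9.59827438e-01  2.80587886e-01  1.31197242e-03 -8.34814216e-05] [-1.04985404 -0.8158429   6.09256514] [ 0.01838884  0.18976197 -0.09431728] 0.050596710251029756
```

Request:
{"op": "arm_command", "data": {
  "plan": [
    [[0,0,0.006,0,0,0,1],[0,0,0.012,0,0,0,1],[0,0,0.02,0,0,0,1],[0,0,0.025,0,0,0,1],[0,0,0.02,0,0,0,1],[0,0,0.01,0,0,0,1],[0,0,0,0,0,0,1],[0,0,0,0,0,0,1]]
  ]
}}

```text
time_s: 11.33
tcp_pos: [0.4637, 0.2787, 0.1689]
ee_rot: [0.96, 0.281, 0.0, -0.0]
wrist_force: [-0.8, -0.5, -2.3]
opening: 0.0512
```

```bash
python3 - <<'E'
from h import *
s=robot.sense(); print(s['tcp_pos'],s['ee_rot'],s['wrist_force'],s['torque'],s['opening'])
snap('wrist','w7'); big('w7','w7b',(146,140,366,384),2.45)
np.savez('pics/w7s.npz',T=s['tcp_pos'],q=s['ee_rot'])
E
```

```text
[0.4636874  0.27869078 0.16885425] [ 9.59814033e-01  2.80636747e-01  1.95617077e-04 -2.31858837e-05] [-0.83379263 -0.48809138 -2.33487597] [ 0.02559308 -0.02646788 -0.00441782] 0.0511776208122281
```

View pics/w7b.png

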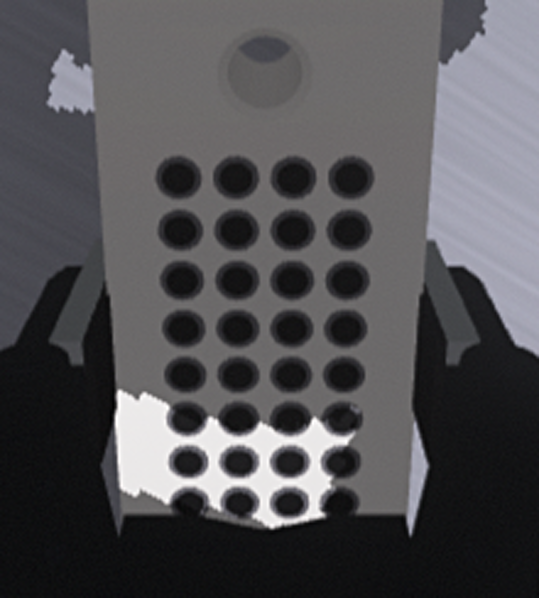

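The block is held square. Its big hole is at (265,71), with light showing through it, and the well grid is symmetric. I'll work out the grid level and the hole position in tool coordinates.

```bash
python3 - <<'E'
from h import *
from scipy.spatial.transform import Rotation as Ro
d=np.load('pics/w7s.npz'); T=d['T']; R=Ro.from_quat(d['q']).as_matrix(); c=lambda q:np.array(q)/2.45+[146,140]
zt=T[2]-.0454; t=lambda q:(R.T@(onz('w7',c(q),zt)-T))*1000
ys=[178,230,281,328,374,418,461,502]; xl=[178,180,182,184,186,188,189,190]; xr=[351,349,347,346,344,343,341,340]
W=[(t((a,y)),t((b,y))) for a,b,y in zip(xl,xr,ys)]
for l,r in W: print(l[:2].round(2),r[:2].round(2),'width',np.linalg.norm(l-r).round(2),'mid',((l+r)/2)[:2].round(2))
m=np.array([((l+r)/2)[:2] for l,r in W]); k=np.polyfit(m[:,0],m[:,1],1); print('yaw in tool deg',np.degrees(np.arctan(k[0])),'centre',m.mean(0))
print('big hole',t((265,71)))
E
```

```text
[ 30.52 -13.44] [30.52 13.7 ] width 27.14 mid [30.52  0.13]
[ 21.56 -13.41] [21.56 13.68] width 27.09 mid [21.56  0.13]
[ 12.38 -13.38] [12.38 13.65] width 27.03 mid [12.38  0.14]
[  3.55 -13.32] [ 3.56 13.77] width 27.09 mid [3.55 0.22]
[ -5.45 -13.25] [-5.44 13.71] width 26.97 mid [-5.44  0.23]
[-14.41 -13.17] [-14.41  13.82] width 26.99 mid [-14.41   0.32]
[-23.53 -13.26] [-23.52  13.74] width 27.0 mid [-23.52   0.24]
[-32.57 -13.34] [-32.56  13.83] width 27.17 mid [-32.56   0.24]
yaw in tool deg -0.14209506756538384 centre [-0.99075121  0.20811808]
big hole [47.80048786  0.20018366 45.41858831]
```

The grid is 9 mm × 27 mm wide everywhere, so the block is level and at the right height. The big hole is at tool (47.8, 0.2). Now I carry it to a hover 60 mm short along the manifold, so the camera can still see the big dowel.

Request:
{"op": "arm_command", "data": {
  "plan": [
    [[-0.0027,-0.0106,0.003,0,0,-0.04,1],[-0.0053,-0.021,0,0,0,-0.09,1],[-0.0053,-0.021,0,0,0,-0.09,1],[-0.0053,-0.021,0,0,0,-0.09,1],[-0.0053,-0.021,0,0,0,-0.09,1],[-0.0053,-0.021,0,0,0,-0.09,1],[-0.0053,-0.021,0,0,0,-0.09,1],[-0.0053,-0.021,0,0,0,-0.09,1],[-0.0053,-0.021,0,0,0,-0.09,1],[-0.0053,-0.021,0,0,0,-0.09,1],[-0.0053,-0.021,0,0,0,-0.077,1],[-0.0028,-0.01,0,0,0,-0.04,1],[0,0,0,0,0,0,1],[0,0,0,0,0,0,1]]
  ]
}}

```text
time_s: 12.55
tcp_pos: [0.4046, 0.0476, 0.1712]
ee_rot: [0.98, -0.199, -0.001, -0.0]
wrist_force: [-0.2, 0.5, -2.1]
opening: 0.0511
```

```bash
python3 - <<'E'
from h import *
s=robot.sense(); print(s['tcp_pos'],s['ee_rot'],np.degrees(2*np.arctan2(s['ee_rot'][1],s['ee_rot'][0])),s['wrist_force'],s['opening'])
snap('wrist','w8'); big('w8','w8b',(166,0,346,200),3)
np.savez('pics/w8s.npz',T=s['tcp_pos'],q=s['ee_rot'])
E
```

```text
[0.40456325 0.04759445 0.1712024 ] [ 9.80046015e-01 -1.98768405e-01 -9.63744363e-04 -3.27194198e-05] -22.929906751914324 [-0.20234753  0.46484802 -2.05498919] 0.05108852919114266
```

View pics/w8b.png

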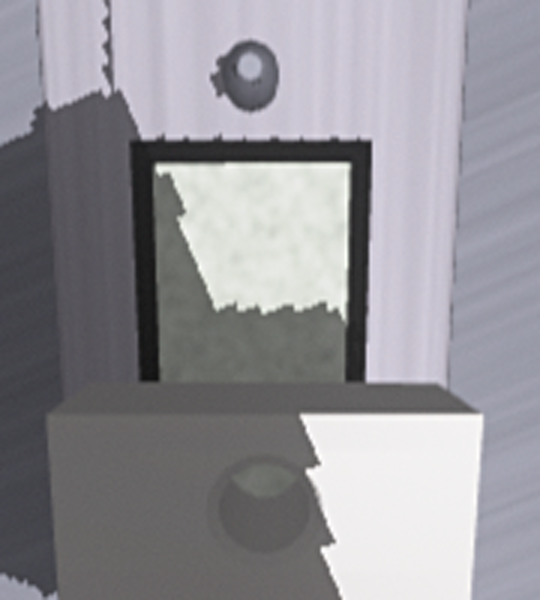

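The dowel's bright 5 mm top is at (250,66), the gasket's edge centre at (251,143), and the block's big hole at (263,508).

```bash
python3 - <<'E'
from h import *
from scipy.spatial.transform import Rotation as Ro
d=np.load('pics/w8s.npz'); T=d['T']; R=Ro.from_quat(d['q']).as_matrix(); c=lambda q:np.array(q)/3+[166,0]
f='w8'; db=onz(f,c((250,66)),.062); hb=onz(f,c((263,508)),T[2]-.0454)
print('db',db,'hb',hb,'tool',R.T@(hb-T)*1e3,'shift',db-hb,'in tool',R.T@(db-hb)*1e3)
g=[onz(f,c(q),.05) for q in((131,143),(371,143))]; print('gasket edge mid',np.mean(g,0),np.linalg.norm(g[0]-g[1]))
e=[onz(f,c(q),.05) for q in((131,143),(141,380))]; e2=[onz(f,c(q),.05) for q in((371,143),(364,380))]
for a,b in(e,e2): v=a-b; print('gasket yaw',np.degrees(np.arctan2(v[1],v[0])))
E=[onz(f,c(q),T[2]-.0454) for q in((47,413),(483,413))]; v=E[0]-E[1]; print('block end',np.linalg.norm(v),'yaw',np.degrees(np.arctan2(v[1],v[0]))-90)
E
```

```text
db [0.50404799 0.00697994 0.062     ] hb [0.44847076 0.02822556 0.1258024 ] tool [48.07051245  0.71736583 45.30888131] shift [ 0.05557723 -0.02124561 -0.0638024 ] in tool [59.58427594 -2.10665336 63.68851768]
gasket edge mid [0.4942942  0.01110206 0.05      ] 0.043575882010988366
gasket yaw -22.6901223188362
gasket yaw -22.807894263845625
block end 0.051846650459696955 yaw -22.939255905243115
```

Request:
{"op": "arm_command", "data": {
  "plan": [
    [[0.0096,-0.0035,0,0,0,0.003,1],[0.015,-0.006,0,0,0,0,1],[0.015,-0.006,0,0,0,0,1],[0.01,-0.004,0,0,0,0,1],[0.006,-0.002,-0.006,0,0,0,1],[0,0,-0.008,0,0,0,1],[0,0,-0.008,0,0,0,1],[0,0,-0.005,0,0,0,1],[0,0,0,0,0,0,1],[0,0,0,0,0,0,1]]
  ]
}}

```text
time_s: 13.43
tcp_pos: [0.46, 0.027, 0.1442]
ee_rot: [0.981, -0.196, -0.001, -0.0]
wrist_force: [0.2, 0.2, -3.4]
opening: 0.0508
```

```bash
python3 - <<'E'
from h import *
s=robot.sense(); print(s['tcp_pos'],s['ee_rot'],np.degrees(2*np.arctan2(s['ee_rot'][1],s['ee_rot'][0])),s['wrist_force'],s['torque'],s['opening'])
E
```

```text
[0.45998955 0.02695116 0.14420951] [ 9.80570295e-01 -1.96165149e-01 -1.06393273e-03 -6.98927201e-07] -22.625605718022605 [ 0.174707    0.19621449 -3.43936648] [ 0.02396268 -0.02359111 -0.03185963] 0.05081971436235113
```

Request:
{"op": "arm_command", "data": {
  "plan": [
    [[0.0003,-0.0008,0,0,0,0,1],[0,0,-0.003,0,0,0,1],[0,0,-0.003,0,0,0,1],[0,0,-0.003,0,0,0,1],[0,0,-0.002,0,0,0,1],[0,0,0,0,0,0,1],[0,0,0,0,0,0,1]]
  ]
}}

```text
time_s: 14.02
tcp_pos: [0.4612, 0.0258, 0.1337]
ee_rot: [0.981, -0.196, -0.0, -0.0]
wrist_force: [-0.1, -0.1, -2.1]
opening: 0.0512
```

```bash
python3 - <<'E'
from h import *
s=robot.sense(); print(s['tcp_pos'],s['ee_rot'],s['wrist_force'],s['torque'],s['opening'])
E
```

```text
[0.46120155 0.02580283 0.13374251] [ 9.80534403e-01 -1.96347250e-01 -2.05975644e-04 -1.03065731e-05] [-0.09488606 -0.05503306 -2.14753313] [-0.03740422 -0.00538854 -0.03032145] 0.05115558534201115
```

Request:
{"op": "arm_command", "data": {
  "plan": [
    [[0,0,-0.002,0,0,0,1],[0,0,-0.002,0,0,0,1],[0,0,-0.002,0,0,0,1],[0,0,0,0,0,0,1],[0,0,0,0,0,0,1]]
  ]
}}

```text
time_s: 14.43
tcp_pos: [0.4613, 0.0258, 0.1277]
ee_rot: [0.981, -0.196, -0.0, 0.0]
wrist_force: [0.3, -0.3, -2.8]
opening: 0.0514
```

```bash
python3 - <<'E'
from h import *
s=robot.sense(); print(s['tcp_pos'],s['ee_rot'],s['wrist_force'],s['torque'],s['opening'])
E
```

```text
[0.46125104 0.02577621 0.12774022] [ 9.80543602e-01 -1.96301372e-01 -1.21268275e-04  2.70579235e-05] [ 0.27577461 -0.29903983 -2.75753215] [ 0.01341826 -0.00810118  0.0628435 ] 0.051449309252250205
```

Free on both dowels, just above the gasket. I press down in small steps.

Request:
{"op": "arm_command", "data": {
  "plan": [
    [[0,0,-0.0015,0,0,0,1],[0,0,-0.0015,0,0,0,1],[0,0,-0.0015,0,0,0,1],[0,0,0,0,0,0,1],[0,0,0,0,0,0,1]]
  ]
}}

```text
time_s: 14.85
tcp_pos: [0.4614, 0.0258, 0.1238]
ee_rot: [0.981, -0.196, 0.0, -0.0]
wrist_force: [-3.2, 0.5, 3.6]
opening: 0.0509
```

```bash
python3 - <<'E'
from h import *
s=robot.sense(); print(s['tcp_pos'],s['ee_rot'],s['wrist_force'],s['torque'],s['opening'])
E
```

```text
[0.46135073 0.02582489 0.12379183] [ 9.80544434e-01 -1.96297179e-01  1.72772284e-04 -6.56697919e-06] [-3.23499017  0.51213196  3.60405654] [ 0.09774047  0.37911875 -0.02623873] 0.050879865152556374
```

Request:
{"op": "arm_command", "data": {
  "plan": [
    [[0,0,-0.001,0,0,0,1],[0,0,-0.001,0,0,0,1],[0,0,0,0,0,0,1],[0,0,0,0,0,0,1],[0,0,0,0,0,0,1]]
  ]
}}

```text
time_s: 15.27
tcp_pos: [0.4613, 0.0259, 0.1233]
ee_rot: [0.981, -0.196, 0.001, 0.0]
wrist_force: [-8.1, 1.2, 22.8]
opening: 0.0509
```

```bash
python3 - <<'E'
from h import *
s=robot.sense(); print(s['tcp_pos'],s['ee_rot'],s['wrist_force'],s['torque'],s['opening'])
E
```

```text
[0.4613118  0.02586463 0.12334759] [ 9.80564288e-01 -1.96197377e-01  5.11296219e-04  6.36400552e-05] [-8.10866348  1.2361472  22.84278108] [ 0.04888369  1.29817152 -0.11909414] 0.05085575138058607
```

It's on hard contact: 22.8 N net at TCP z 0.1233, where 0.1234 was expected for flush. There is a -8 N side load in x, so I relax that slightly and then look.

Request:
{"op": "arm_command", "data": {
  "plan": [
    [[-0.0006,0,0,0,0,0,1],[0,0,0,0,0,0,1],[0,0,0,0,0,0,1],[0,0,0,0,0,0,1]]
  ]
}}

```text
time_s: 15.6
tcp_pos: [0.4612, 0.0258, 0.1234]
ee_rot: [0.981, -0.196, 0.001, -0.0]
wrist_force: [-6.9, 1.6, 19.9]
opening: 0.0508
```

```bash
python3 - <<'E'
from h import *
s=robot.sense(); print(s['time_s'],s['tcp_pos'],s['ee_rot'],s['wrist_force'],s['torque'],s['opening'])
snap('wrist','w9'); snap('scene','s9'); snap('top','t9')
a=cv2.resize(cv2.imread('pics/w9.png')[60:384,130:380],(0,0),fx=1.85,fy=1.85,interpolation=2)[:600]
u=proj('s9',[[.47,0.02,.06]])[0].astype(int); b=cv2.resize(cv2.imread('pics/s9.png')[u[1]-50:u[1]+50,u[0]-50:u[0]+63],(0,0),fx=3,fy=3,interpolation=2)
u=proj('t9',[[.49,0.02,.06]])[0].astype(int); t=cv2.resize(cv2.imread('pics/t9.png')[u[1]-50:u[1]+50,u[0]-50:u[0]+63],(0,0),fx=3,fy=3,interpolation=2)
r=np.vstack([b,t])[:a.shape[0]]; a=a[:r.shape[0]]; print(a.shape,r.shape)
cv2.imwrite('pics/m9.png',np.hstack([a,r[:a.shape[0],:800-a.shape[1]]]))
E
```

```text
15.6 [0.46121987 0.02583532 0.12335303] [ 9.80557707e-01 -1.96227965e-01  1.08093730e-03 -2.09414769e-05] [-6.91818919  1.57262649 19.88052719] [ 0.1154017   1.06655899 -0.06698094] 0.050845473264268394
(599, 462, 3) (599, 339, 3)
```

View pics/m9.png

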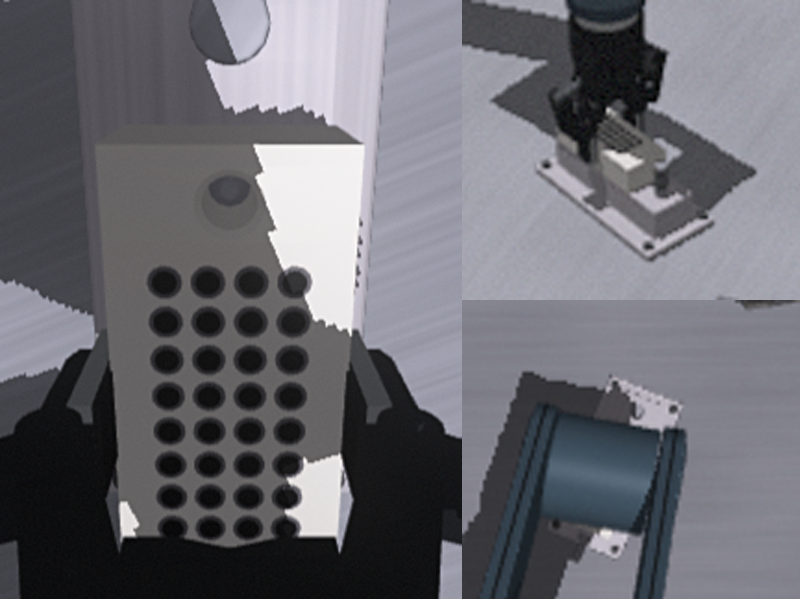

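The wrist view shows the block between the fingers with the dowel inside its big hole at (229,195), and the plug still standing at (230,25). The scene view shows the block sitting on the base. I check its level numerically by comparing well centroids with those of the lifted, level view.

```bash
python3 - <<'E'
from h import *
from scipy.spatial.transform import Rotation as Ro
def wells(f):
    g=cv2.cvtColor(cv2.imread(f'pics/{f}.png'),6); m=(g<50).astype(np.uint8); n,_,st,c=cv2.connectedComponentsWithStats(m)
    k=[c[i] for i in range(1,n) if 40<st[i,4]<260 and 200<c[i][0]<310 and 200<c[i][1]<350 and st[i,2]<20 and st[i,3]<20]
    return np.array(k)
a,b=wells('w7'),wells('w9'); print(len(a),len(b))
T9=robot.sense()
D=np.array([(p[0],p[1],*(q-p)) for p in a for q in [b[np.argmin(np.linalg.norm(b-p,axis=1))]] if np.linalg.norm(q-p)<5])
print(len(D), 'mean shift px',D[:,2:].mean(0).round(2),'sd',D[:,2:].std(0).round(2))
for lo,hi in((200,235),(235,270),(270,300),(300,350)):
    s=D[(D[:,1]>=lo)&(D[:,1]<hi)]; print(lo,len(s),s[:,2:].mean(0).round(2) if len(s) else '')
A=np.c_[D[:,:2],np.ones(len(D))]; print(np.linalg.lstsq(A,D[:,2:],rcond=None)[0].round(4))
R=Ro.from_quat(T9['ee_rot']).as_matrix(); print('tool z',R[:,2], 'force',T9['wrist_force'])
E
```

```text
30 30
30 mean shift px [-0.3   0.28] sd [0.61 0.6 ]
200 8 [-0.46  0.6 ]
235 4 [-0.12  0.14]
270 8 [-0.11  0.15]
300 10 [-0.41  0.19]
[[-9.0000e-03  6.6000e-03]
 [ 1.0000e-03 -5.0000e-03]
 [ 1.7086e+00 -1.9700e-02]]
tool z [ 2.14583657e-03 -3.59799243e-04 -9.99997633e-01] force [-6.62561821  1.63647403 20.82439194]
```

```bash
python3 -c "
from h import *
print(robot.sign_off()); s=robot.sense(); print(s['time_s'],s['tcp_pos'],s['wrist_force'],s['opening'])"
```

```text
the job is handed in; nothing more can be done
None
the job is handed in; nothing more can be done
```

I put the vent plug in the manifold farthest from the robot and pressed it home. Then I set the well block on the dowels and handed the job in at about 15.8 s, still holding the block down.

- **Plug:** It slid in with no contact force, then stopped hard at 19 N. The tool was then at 0.1263 m, against 0.1264 m when the plug's shoulder stood on the rack at the same height. After release, the pictures show it standing in the vent hole.
- **Block:** It went over both dowels with no contact force, big hole on the big dowel. Pressed down, it stopped hard at tool height 0.1233–0.1234 m (0.1234 m expected for flush) with about 20 N net; about 7.5 N is needed.
- **Level:** The tool tilted about 0.12° under load, close to its tilt when it gripped the block flat on the bench. The wells had moved less than about 0.6 px on average since the lifted view, so the block should be level. That well check is noisy because of shadows.
- **Did not fully clear:** A side force of about -7 N in x remained while pressing. It seems to come from the arm flexing, and a small shift only eased it slightly.
- **Other things:** I moved nothing else on the bench, and the pictures after the plug work show nothing disturbed. I did not check the vials again after that.

The positions of the dowels, vent hole and block from the overhead and wrist cameras differed by 1–3 mm. I used the close wrist views.

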